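# Set out the optic moulds in size order

### The arm

A 7-joint arm with a two-finger parallel gripper is mounted at the origin on the work surface. World frame = base frame: x ahead of the robot, y to its left, z up, the work surface at z = 0. Lengths are in m, angles in rad, forces in N, time in s.
With the tool pointing down it reaches from about 0.425 to 0.95 m from the base axis. Payload 4.7 kg.
Tool frame: the origin (TCP) lies at the very end of the fingers, on their centre line; the grasp point (between the pads) lies 19 mm behind it (env.grip_depth is the distance from the TCP to the grasp point, in m); z points along the fingers, y is the direction in which the jaws open and shut (so a half turn about z gives the same grasp; the last joint's range is limited). The gripper opens to 85 mm and grips with 20 to 120 N. Pads are 22 mm wide; open, the fingers measure 114 mm over their backs; the gripper's body (76 mm by 85 mm) begins 54 mm behind the grasp point. The pads swing forward as they close: fully open they stand 13 mm farther back than shut.
Start: joints at [1.108, 0.469, -0.049, 1.532, 0.024, 1.141, -0.082], TCP at [0.284, -0.612, 0.231] pointing down, gripper open.
Joint ranges: [-2.59, 2.59], [-0.33, 1.99], [-1.39, 1.29], [0.1, 2.45], [-1.04, 4.18], [0.21, 1.99], [-2.66, 2.66]. Speed limits (rad/s): [2.57, 2.57, 3.14, 3.14, 3.14, 3.14, 3.14].

### API

Orientations are given as a rotation vector (axis times angle).
In Python, from rig import env gives the robot as it stands.
- The arm moves only by the shell command python3 -m creep 'ROWS' [FORCE]. ROWS is JSON, a list of rows, each a list of 7 numbers: the shift along the tool's x, y, z scaled (see below), then the turn, a rotation vector about the tool's x, y, z scaled (see below), then the opening, from -1 (shut) to 1 (fully open), so that 0 is half open. A call has 1 to 5 rows; each row is the pose to reach, as a shift and turn from the pose measured when the call began, along the tool's axes at that moment; what a row does not reach only later rows make up. The controller multiplies each number of a shift by 0.25 m and each number of a turn by 45 degrees. A row lasts 1/12 s, in which the tool goes at most 41.7 mm and 7.16 degrees, less where a joint would pass 70% of its speed; a pose out of reach is approached as far as the arm can. A call with a number of a shift or a turn outside -1 to 1 is refused whole. A call with a gripper value outside its range is refused whole. The fingers move at their own pace and stop on an object; FORCE is the grip in N (left out, the last holds). Time passes only in rows, so rows that repeat a pose let the fingers close. It gives the time, the measured TCP pose, the force and the opening at its end, in the units of the state.
- env.state(): the state, without advancing time (a new reading comes with each control period).
- env.camera(name): name is "scene" or "side" or "wrist"; returns the picture (480x640x3 uint8, red, green, blue); there is no depth.
- env.calibration(name): a dict with "vertical_fov" (degrees; the focal length in pixels is half the picture's height over the tangent of half this angle, whatever the lens; pixels are square), "cx", "cy" (the principal point, pixels), "cam_to_world" (4x4, takes a point from camera to world coordinates); the wrist camera has in their place "mount" (4x4, takes a point from camera to tool coordinates, whose origin is the TCP and whose axes are the flange's). Camera axes: x right, y down, z forward; pixel columns grow to the right and rows downward; lengths in m; the calibration is good to about 2 mm. A picture is of the moment at which its call begins: read the wrist's pose just before it. calibration takes no time and is no camera call.
- env.close_job(): hands the job in, once; it reports no verdict.
The state is a dict: "clock": time; "joint_positions": joint angles; "qvel": joint speeds; "effort": joint torques, N m; "ee_pos": TCP position; "eef_rot": TCP orientation; "wrist_force": force on the tool from outside, world axes, zero at the start; "wrist_torque": the same for the moment, N m; "finger_gap": opening from 0.0 (shut) to 1.0 (fully open).
Only numpy, scipy, OpenCV 4.12 (cv2) and the standard library are available. Lean on these libraries where they do the work, as an engineer would, in place of code of your own. Each camera call takes 0.05 s, during which the arm holds its last target.

### The job

Get the mould rail ready for the glassblower: set the four brass optic moulds out on its round wooden pads in order of size, each standing upright in the middle of its own pad, with the smallest at the end beside the pipe rest (the forked stand with two rollers) and the largest at the other end. Do not knock over the glass jar that stands among them.

Things in the scene. Friction and masses are not known exactly. Their poses are not given: they have to be found in the camera images.
- mould_small: Brass optic mould, the smallest of the four: an open, upright, round cup with ribs inside, 48 mm high, standing on its foot. Its top 20 mm is a straight round collar 32 mm across (the place to grip from above); below that it tapers to a foot 23 mm across. About 0.16 kg, give or take a sixth. Origin: centre of the underside of the foot; z up.
- mould_medium: Brass optic mould, the second smallest of the four: an open, upright, round cup with ribs inside, 64 mm high, standing on its foot. Its top 20 mm is a straight round collar 42 mm across (the place to grip from above); below that it tapers to a foot 30 mm across. About 0.28 kg, give or take a sixth. Origin: centre of the underside of the foot; z up.
- mould_large: Brass optic mould, the second largest of the four: an open, upright, round cup with ribs inside, 80 mm high, standing on its foot. Its top 20 mm is a straight round collar 52 mm across (the place to grip from above); below that it tapers to a foot 37 mm across. About 0.44 kg, give or take a sixth. Origin: centre of the underside of the foot; z up.
- mould_largest: Brass optic mould, the largest of the four: an open, upright, round cup with ribs inside, 96 mm high, standing on its foot. Its top 20 mm is a straight round collar 62 mm across (the place to grip from above); below that it tapers to a foot 45 mm across. About 0.65 kg, give or take a sixth. Origin: centre of the underside of the foot; z up.
- pad1: Round dark wood pad, 70 mm across, 8 mm thick, level, fixed on the grey mould rail (400 x 82 mm, top 12 mm above the table), one of a row of four about 92 mm apart, the row running roughly along y: the end pad on the +y (left, seen from the robot) side. Origin: centre of its underside; its top, where a mould stands, is 8 mm above that, 20 mm above the table.
- pad2: Round dark wood pad, 70 mm across, 8 mm thick, level, fixed on the grey mould rail (400 x 82 mm, top 12 mm above the table), one of a row of four about 92 mm apart, the row running roughly along y: second from the +y end. Origin: centre of its underside; its top, where a mould stands, is 8 mm above that, 20 mm above the table.
- pad3: Round dark wood pad, 70 mm across, 8 mm thick, level, fixed on the grey mould rail (400 x 82 mm, top 12 mm above the table), one of a row of four about 92 mm apart, the row running roughly along y: third from the +y end. Origin: centre of its underside; its top, where a mould stands, is 8 mm above that, 20 mm above the table.
- pad4: Round dark wood pad, 70 mm across, 8 mm thick, level, fixed on the grey mould rail (400 x 82 mm, top 12 mm above the table), one of a row of four about 92 mm apart, the row running roughly along y: the end pad on the -y (right) side. Origin: centre of its underside; its top, where a mould stands, is 8 mm above that, 20 mm above the table.
- pipe_rest: Pipe rest: grey steel foot plate 120 x 110 mm with a post and a fork holding two steel rollers, 198 mm high in all, fixed to the table 150 mm or more beyond one end pad of the mould rail, at the left (+y) or the right (-y) end; a stack of two firebricks, 128 mm high, stands at the other end. Origin: centre of its underside.
- jar: Closed glass jar with blue glass chips inside and a steel lid, 64 mm across, 85 mm high, 0.32 kg, loose, standing among the moulds. It must not be knocked over. Origin: centre of its underside; z up.
Things that resemble listed ones, but are neither listed nor needed, are in the scene too. What is shaped like the mould_medium but pink or turquoise is not meant.

How it is judged:
At the end, for the whole second after the job is handed in: Each mould stands upright (within 0.08 rad) and at rest on its own pad, its centre within 13 mm of the pad's centre and its foot on the pad (not lifted off), in order of size along the rail from the smallest on the pad at the pipe rest's end to the largest at the far end (((world y of pipe_rest above 0 m and horizontal distance between mould_small and pad1 below 0.013 m and horizontal distance between mould_medium and pad2 below 0.013 m and horizontal distance between mould_large and pad3 below 0.013 m and horizontal distance between mould_largest and pad4 below 0.013 m) or (world y of pipe_rest below 0 m and horizontal distance between mould_small and pad4 below 0.013 m and horizontal distance between mould_medium and pad3 below 0.013 m and horizontal distance between mould_large and pad2 below 0.013 m and horizontal distance between mould_largest and pad1 below 0.013 m)) and angle between each of mould_small, mould_medium, mould_large, mould_largest's own z axis and vertical below 0.08 rad and height (world z) of mould_small between 0.017 and 0.025 m and linear speed of each of mould_small, mould_medium, mould_large, mould_largest below 0.02 m/s and height (world z) of mould_medium between 0.017 and 0.025 m and height (world z) of mould_large between 0.017 and 0.025 m and height (world z) of mould_largest between 0.017 and 0.025 m); the robot touches nothing.
It fails at once if the glass jar is knocked over (angle between jar's own z axis and vertical above 0.6 rad).
It also fails if it takes over 96 s, if anything falls off the work surface, if the arm or the gripper's body presses on something with over 40 N, if the wrist force passes 120 N, or if a joint passes its speed limit or range.

## Working session

There is one attempt and no reset: what is moved stays moved. The work goes in short steps, Python scripts to look and compute and a shell command to move; the robot and the scene stay as the last step left them, time stands still between calls to the robot, and variables do not carry over. Pictures are saved under pics/ and viewed, and the job is handed in when it is done.

```bash
mkdir -p pics; ls
python3 - <<'E'
from rig import env
import cv2,json
s=env.state(); print(s)
for n in ("scene","side","wrist"):
    c=env.calibration(n); print(n,c)
    cv2.imwrite(f"pics/{n}0.png",env.camera(n)[:,:,::-1])
E
```

```text
pics
{'clock': 0.0, 'joint_positions': array([ 1.10807667,  0.46945028, -0.04858957,  1.53368394,  0.02406792,
        1.14098576, -0.08229525]), 'qvel': array([-5.66950940e-04, -3.84463473e-04,  9.94288287e-04, -5.50281748e-04,
       -5.82322803e-05,  6.14957483e-04, -6.80705909e-04]), 'effort': array([ 4.32749939e-04, -5.10319340e+01, -4.62547608e-02, -2.37716728e+01,
        1.07609780e-02,  7.37814582e-03, -2.04688746e-06]), 'ee_pos': array([ 0.28350206, -0.61194204,  0.23025965]), 'eef_rot': array([-3.06612654e+00, -6.75732503e-01,  7.23741243e-04]), 'wrist_force': array([ 0.12536917, -0.26722153, -0.37655495]), 'wrist_torque': array([-0.00088372, -0.0412134 ,  0.02317608]), 'finger_gap': 1.0010610722314794}
scene {'vertical_fov': 43.738010353510504, 'cx': 324.8969849350372, 'cy': 239.69360730780207, 'cam_to_world': array([[-0.40934114,  0.61862642, -0.67062745,  1.47260007],
       [ 0.91237156,  0.2741295 , -0.30402493,  0.45793531],
       [-0.00423909, -0.73631133, -0.67662963,  1.02794881],
       [ 0.        ,  0.        ,  0.        ,  1.        ]])}
side {'vertical_fov': 52.73721323638075, 'cx': 319.9905746847474, 'cy': 240.89508115806248, 'cam_to_world': array([[-0.94249244, -0.19625986,  0.27053662,  0.26559771],
       [-0.33421771,  0.55960423, -0.75838093,  0.69702847],
       [-0.00255371, -0.80518642, -0.59301628,  0.62204885],
       [ 0.        ,  0.        ,  0.        ,  1.        ]])}
wrist {'vertical_fov': 59.445917994947834, 'cx': 318.36166282810865, 'cy': 237.05681315131267, 'mount': array([[ 3.97808382e-04, -9.60989321e-01, -2.76585190e-01,
         6.88575672e-02],
       [ 9.99999725e-01,  5.55505828e-04, -4.91808313e-04,
        -5.88475572e-04],
       [ 6.26267222e-04, -2.76584919e-01,  9.60989277e-01,
        -1.42228254e-01],
       [ 0.00000000e+00,  0.00000000e+00,  0.00000000e+00,
         1.00000000e+00]])}
```

View pics/scene0.png

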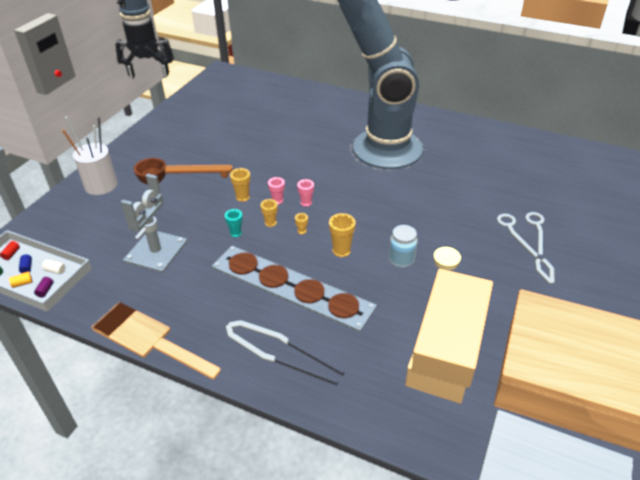

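View pics/side0.png

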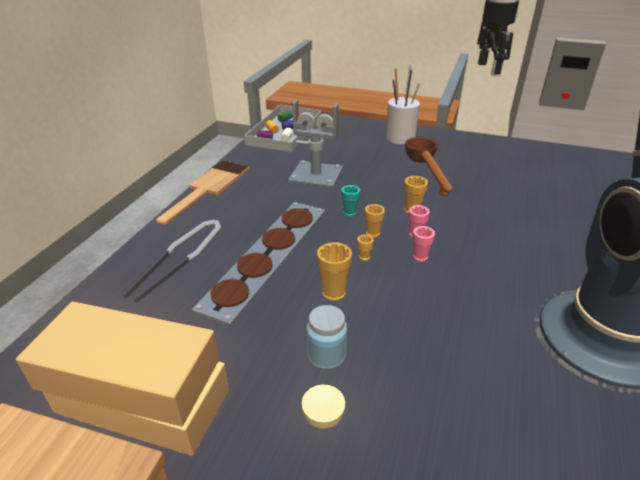

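View pics/wrist0.png

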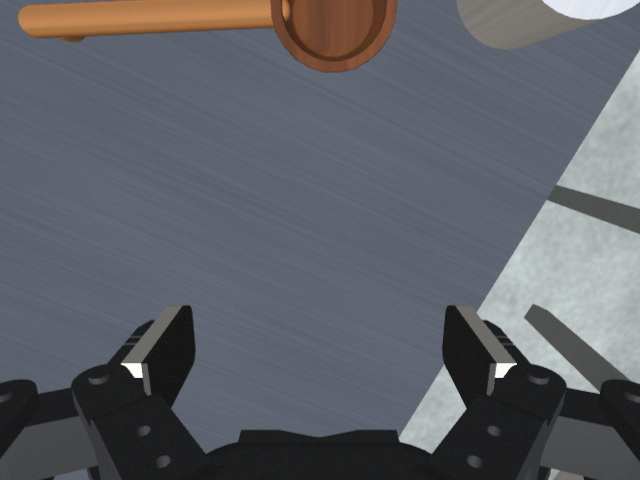

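The scene view shows four brass moulds at about (241,184), (270,213), (302,223) and (342,234). The jar is at (403,246), and the pads run from (243,263) to (344,305). The pipe rest at (155,230) is on the left of the picture, which is the -y side. So small goes on pad4, medium on pad3, large on pad2 and largest on pad1. Next I'll measure positions.

```bash
cat > h.py <<'E'
import numpy as np, cv2
from scipy.spatial.transform import Rotation as R
def cal(env,n,st=None):
    c=env.calibration(n); f=240/np.tan(np.radians(c["vertical_fov"]/2))
    if n=="wrist":
        T=np.eye(4);T[:3,:3]=R.from_rotvec(st["eef_rot"]).as_matrix();T[:3,3]=st["ee_pos"]
        M=T@np.array(c["mount"])
    else: M=np.array(c["cam_to_world"])
    return f,c["cx"],c["cy"],M
def ray(C,u,v):
    f,cx,cy,M=C; d=M[:3,:3]@np.array([(u-cx)/f,(v-cy)/f,1]); return M[:3,3],d/np.linalg.norm(d)
def onz(C,u,v,z):
    o,d=ray(C,u,v); return o+d*(z-o[2])/d[2]
def proj(C,p):
    f,cx,cy,M=C; q=M[:3,:3].T@(np.asarray(p)-M[:3,3]); return f*q[0]/q[2]+cx,f*q[1]/q[2]+cy
def tri(C1,p1,C2,p2):
    o1,d1=ray(C1,*p1);o2,d2=ray(C2,*p2)
    A=np.stack([d1,-d2],1);t=np.linalg.lstsq(A,o2-o1,rcond=None)[0]
    a=o1+d1*t[0];b=o2+d2*t[1]; return (a+b)/2,np.linalg.norm(a-b)
def blobs(im,lo,hi,amin=40):
    hsv=cv2.cvtColor(im,cv2.COLOR_RGB2HSV); m=cv2.inRange(hsv,lo,hi)
    m=cv2.morphologyEx(m,cv2.MORPH_CLOSE,np.ones((3,3)))
    cs=cv2.findContours(m,cv2.RETR_EXTERNAL,cv2.CHAIN_APPROX_NONE)[0]
    return [c for c in cs if cv2.contourArea(c)>amin]
E
python3 - <<'E'
from h import *
from rig import env
for n in("scene","side"):
    im=cv2.imread(f"pics/{n}0.png")[:,:,::-1]; C=cal(env,n)
    pts={"scene":[(241,184),(270,213),(302,223),(342,234)],"side":[(415,195),(374,220),(366,247),(334,270)]}[n]
    hsv=cv2.cvtColor(im,cv2.COLOR_RGB2HSV)
    for p in pts: print(hsv[p[1],p[0]])
    for c in blobs(im,(14,150,90),(28,255,255)):
        x,y,w,h=cv2.boundingRect(c)
        if w>50:continue
        # foot bottom
        print(n,"brass",(x,y,w,h),"foot~",onz(C,x+w/2,y+h-3,0.0)[:2].round(3))
    for c in blobs(im,(0,100,30),(10,255,140),150):
        (u,v),(a,b),t=cv2.fitEllipse(c); 
        print(n,"pad",round(u,1),round(v,1),round(a),round(b),onz(C,u,v,.02).round(4))
E
```

```text
[ 19 175 181]
[ 19 175 188]
[ 19 173 195]
[ 19 171 198]
scene brass (10, 272, 21, 15) foot~ [ 0.885 -0.597]
scene brass (330, 215, 24, 41) foot~ [0.481 0.055]
scene brass (296, 215, 11, 18) foot~ [ 0.444 -0.074]
scene brass (262, 201, 15, 25) foot~ [ 0.454 -0.163]
scene brass (231, 170, 18, 31) foot~ [ 0.394 -0.287]
scene pad 114.6 317.8 15 44 [ 0.8899 -0.3121  0.02  ]
scene pad 343.3 305.2 23 29 [0.6535 0.1307 0.02  ]
scene pad 308.8 290.8 22 28 [0.6455 0.042  0.02  ]
scene pad 273.2 275.9 20 27 [ 0.6366 -0.0544  0.02  ]
scene pad 242.7 263.1 19 27 [ 0.6288 -0.1407  0.02  ]
scene pad 149.6 169.1 23 30 [ 0.4042 -0.5764  0.02  ]
[ 17 168 138]
[ 18 169 167]
[ 18 170 175]
[ 18 169 172]
side brass (318, 243, 33, 57) foot~ [0.465 0.059]
side brass (358, 205, 26, 55) foot~ [ 0.431 -0.08 ]
side brass (405, 177, 22, 36) foot~ [ 0.376 -0.29 ]
side brass (266, 120, 12, 13) foot~ [ 0.889 -0.603]
side pad 229.3 292.6 26 37 [0.6438 0.1327 0.02  ]
side pad 254.3 264.8 23 34 [0.6357 0.0445 0.02  ]
side pad 278.1 238.3 20 31 [ 0.6269 -0.0521  0.02  ]
side pad 296.6 217.6 17 29 [ 0.6191 -0.1386  0.02  ]
side pad 230.9 166.7 8 32 [ 0.8739 -0.3075  0.02  ]
side pad 419.8 147.9 24 30 [ 0.422  -0.5855  0.02  ]
```

```bash
cat > go.py <<'E'
import sys
from h import *
from rig import env
# go.py x y z yawdeg : print shift/turn numbers
x,y,z,yaw=map(float,sys.argv[1:5]); s=env.state()
Rm=R.from_rotvec(s["eef_rot"])
d=Rm.inv().apply(np.array([x,y,z])-s["ee_pos"])
T=R.from_euler("z",yaw,degrees=True)*R.from_euler("x",180,degrees=True)
t=(Rm.inv()*T).as_rotvec()
print("t",round(s["clock"],2),"pos",s["ee_pos"].round(4),"dist",np.linalg.norm(d).round(4),"gap",round(s["finger_gap"],3))
print("shift",(d/.25).round(3),"turn",(t/np.radians(45)).round(3),"deg",np.degrees(np.linalg.norm(t)).round(1))
E
python3 go.py 0.44 -0.15 0.30 0
```

```text
t 0.15 pos [ 0.2835 -0.6121  0.2305] dist 0.4928 gap 1.0
shift [ 1.345 -1.415 -0.276] turn [-0.002  0.     0.552] deg 24.9
```

```bash
python3 -m creep '[[0.2,-0.2,-0.1,0,0,0.15,1],[0.4,-0.42,-0.2,0,0,0.3,1],[0.52,-0.55,-0.27,0,0,0.45,1],[0.65,-0.7,-0.27,0,0,0.55,1]]'; python3 go.py 0.44 -0.15 0.30 0
```

```text
clock: 0.48
ee_pos: [0.3342, -0.4606, 0.2819]
eef_rot: [-3.141, 0.007, -0.0]
wrist_force: [0.3, -0.1, 0.3]
finger_gap: 1.0
t 0.48 pos [ 0.3342 -0.4606  0.2819] dist 0.3286 gap 1.0
shift [ 0.418 -1.244 -0.072] turn [-0.001 -0.    -0.005] deg 0.2
```

```bash
python3 -m creep '[[0.3,-0.95,-0.07,0,0,0,1],[0.3,-0.95,-0.07,0,0,0,1],[0.3,-0.95,-0.07,0,0,0,1],[0.3,-0.95,-0.07,0,0,0,1],[0.3,-0.95,-0.07,0,0,0,1]]'; python3 go.py 0.44 -0.15 0.30 0
```

```text
clock: 0.9
ee_pos: [0.3971, -0.2618, 0.2965]
eef_rot: [-3.141, 0.007, 0.0]
wrist_force: [1.2, -0.4, 0.6]
finger_gap: 0.999
t 0.9 pos [ 0.3971 -0.2618  0.2965] dist 0.1198 gap 0.999
shift [ 0.17  -0.448 -0.014] turn [-0.     0.    -0.006] deg 0.3
```

```bash
python3 -m creep '[[0.2,-0.5,-0.02,0,0,0,1],[0.2,-0.5,-0.02,0,0,0,1],[0.2,-0.5,-0.02,0,0,0,1],[0.2,-0.5,-0.02,0,0,0,1]]'
python3 - <<'E'
from h import *
from rig import env
s=env.state();im=env.camera("wrist");cv2.imwrite("pics/w1.png",im[:,:,::-1]);np.save("pics/w1.npy",np.r_[s["ee_pos"],s["eef_rot"]]);print(s["ee_pos"])
E
```

```text
clock: 1.23
ee_pos: [0.4496, -0.1299, 0.3021]
eef_rot: [-3.139, -0.009, -0.003]
wrist_force: [0.1, 0.8, -1.1]
finger_gap: 0.997
[ 0.44963421 -0.12985282  0.30211824]
```

View pics/w1.png

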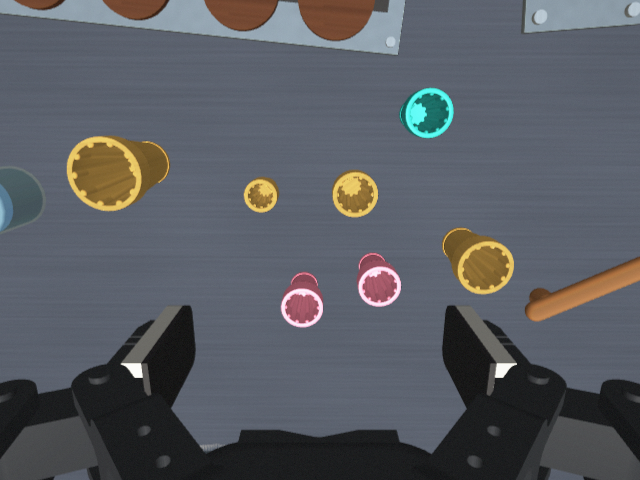

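The wrist picture shows the rims: largest (105,173), small (261,195), medium (355,194) and large (484,267). There are pinks at (302,307) and (380,286), turquoise at (428,113), the jar at the left edge, and the pads cut off at the top. I'll take a second wrist view further forward, which gives heights and the whole pads.

```bash
python3 -m creep '[[0.16,-0.14,0,0,0,0,1],[0.32,-0.28,0,0,0,0,1],[0.44,-0.37,0,0,0,0,1],[0.44,-0.37,0,0,0,0,1]]'; python3 -m creep '[[0,0,0,0,0,0,1]]'
python3 - <<'E'
from h import *
from rig import env
s=env.state();im=env.camera("wrist");cv2.imwrite("pics/w2.png",im[:,:,::-1]);np.save("pics/w2.npy",np.r_[s["ee_pos"],s["eef_rot"]]);print(s["ee_pos"])
E
```

```text
clock: 1.62
ee_pos: [0.5613, -0.0341, 0.3022]
eef_rot: [-3.138, -0.014, -0.004]
wrist_force: [0.8, -0.5, 0.4]
finger_gap: 1.003
clock: 1.7
ee_pos: [0.564, -0.0301, 0.3015]
eef_rot: [-3.134, -0.023, -0.005]
wrist_force: [-0.3, 0.2, -0.3]
finger_gap: 0.999
[ 0.56399419 -0.03006767  0.30149452]
```

View pics/w2.png

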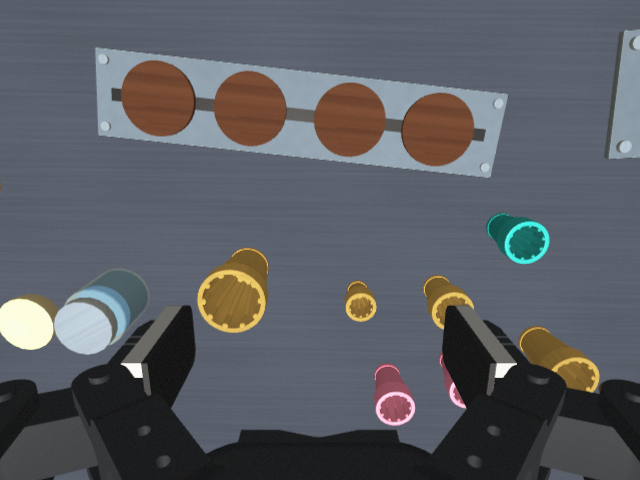

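The second view shows all four pads at (159,98), (250,108), (350,119) and (438,129). The rims are at (233,297), (361,302), (450,310) and (570,375), and the jar lid is at (85,325).

Run:
```python
from h import *
from rig import env
ims={};Cs={}
for k in("w1","w2"):
    ims[k]=cv2.imread(f"pics/{k}.png")[:,:,::-1]; a=np.load(f"pics/{k}.npy")
    Cs[k]=cal(env,"wrist",dict(ee_pos=a[:3],eef_rot=a[3:]))
def ell(k,g,r):
    # rim: bright brass pixels near guess; fit hull
    hsv=cv2.cvtColor(ims[k],cv2.COLOR_RGB2HSV); m=cv2.inRange(hsv,(12,80,195),(30,255,255))
    w=np.zeros_like(m);cv2.circle(w,g,r,255,-1);m&=w
    m=cv2.morphologyEx(m,cv2.MORPH_CLOSE,np.ones((3,3)))
    c=max(cv2.findContours(m,cv2.RETR_EXTERNAL,cv2.CHAIN_APPROX_NONE)[0],key=cv2.contourArea)
    return cv2.fitEllipse(cv2.convexHull(c))
G={"small":((261,195),(361,302),.048,22),"medium":((355,194),(450,310),.064,28),"large":((484,267),(570,375),.080,35),"largest":((105,173),(233,297),.096,44)}
for n,(a,b,h,r) in G.items():
    e1=ell("w1",a,r);e2=ell("w2",b,r)
    P,g=tri(Cs["w1"],e1[0],Cs["w2"],e2[0])
    print(n,"e1",np.round(e1[0],1),np.round(e1[1],1),"e2",np.round(e2[0],1),np.round(e2[1],1),"tri",P.round(4),"gap",g.round(4),"w1@h",onz(Cs["w1"],*e1[0],h)[:2].round(4),"w2@h",onz(Cs["w2"],*e2[0],h)[:2].round(4))
S=cal(env,"scene");D=cal(env,"side")
sc=[(343.3,305.2),(308.8,290.8),(273.2,275.9),(242.7,263.1)];sd=[(229.3,292.6),(254.3,264.8),(278.1,238.3),(296.6,217.6)]
cs=sorted(blobs(ims["w2"],(0,90,30),(11,255,200),2000),key=lambda c:c[:,0,0].mean())
i=0
for c in cs:
    e=cv2.fitEllipse(cv2.convexHull(c))
    if i<4:
        P1,g1=tri(Cs["w2"],e[0],S,sc[i]);P2,g2=tri(Cs["w2"],e[0],D,sd[i])
        print("pad",i+1,np.round(e[0],1),np.round(e[1],1),onz(Cs["w2"],*e[0],.02).round(4),P1.round(4),g1.round(4),P2.round(4),g2.round(4)); i+=1
for nm,p in dict(pink1=(302,307),pink2=(380,286),turq=(428,113)).items(): print(nm,onz(Cs["w1"],*p,.064).round(3))
print("jar",onz(Cs["w2"],85,325,.085).round(3))
```

```text
small e1 [260.1 195.4] [31.8 33. ] e2 [360.6 306.9] [27.6 30.4] tri [ 0.4455 -0.0734  0.0472] gap 0.0 w1@h [ 0.4456 -0.0735] w2@h [ 0.4458 -0.0733]
medium e1 [354.8 194.2] [44.2 45.2] e2 [452.4 311. ] [37.  42.2] tri [ 0.4501 -0.1626  0.063 ] gap 0.0001 w1@h [ 0.4502 -0.1625] w2@h [ 0.4506 -0.1623]
large e1 [485.3 267.3] [50.4 57.3] e2 [575.8 375.8] [36.9 47.3] tri [ 0.3858 -0.2869  0.0752] gap 0.0049 w1@h [ 0.386  -0.2831] w2@h [ 0.3906 -0.2854]
largest e1 [103.6 173.3] [68.7 78.8] e2 [231.  300.7] [61.5 68.1] tri [0.472  0.049  0.0954] gap 0.0001 w1@h [0.4721 0.0487] w2@h [0.4723 0.0488]
pad 1 [157.8  97.9] [70.2 78.2] [0.648  0.1276 0.02  ] [0.6485 0.1292 0.0144] 0.0012 [0.6473 0.1288 0.0156] 0.0018
pad 2 [249.5 108.1] [70.7 74.8] [0.64   0.0397 0.02  ] [0.6404 0.0401 0.0143] 0.0013 [0.6393 0.04   0.0155] 0.0018
pad 3 [349.4 119.2] [70.8 73.2] [ 0.6311 -0.0571  0.02  ] [ 0.6312 -0.0576  0.0133] 0.0002 [ 0.6304 -0.0577  0.0153] 0.0016
pad 4 [437.3 128.9] [69.5 74.8] [ 0.6233 -0.1431  0.02  ] [ 0.6232 -0.1448  0.0134] 0.0001 [ 0.6226 -0.1447  0.0153] 0.0014
pink1 [ 0.337 -0.114  0.064]
pink2 [ 0.36  -0.19   0.064]
turq [ 0.522 -0.224  0.064]
jar [0.44  0.191 0.085]
```

Everything agrees. The mould heights come out at 47, 63, 75 and 95 mm, the pad tops at about 15 mm, and the wrist and fixed cameras match within 2 mm. Taking the small one first.

```bash
python3 go.py 0.4455 -0.0735 0.11 0
```

```text
t 1.75 pos [ 0.5625 -0.0317  0.3012] dist 0.2281 gap 1.0
shift [-0.472  0.165  0.763] turn [-0.007 -0.002  0.017] deg 0.8
```

```bash
python3 -m creep '[[-0.15,0.05,0.1,0,0,0.02,0.5],[-0.3,0.1,0.2,0,0,0.02,0.5],[-0.4,0.16,0.35,-0.007,0,0.017,0.5],[-0.472,0.165,0.5,-0.007,0,0.017,0.5],[-0.472,0.165,0.66,-0.007,0,0.017,0.5]]'; python3 go.py 0.4455 -0.0735 0.08 0
```

```text
clock: 2.17
ee_pos: [0.4428, -0.0768, 0.1463]
eef_rot: [3.138, -0.009, 0.004]
wrist_force: [0.6, -0.9, -1.4]
finger_gap: 0.752
t 2.17 pos [ 0.4428 -0.0768  0.1463] dist 0.0664 gap 0.752
shift [ 0.01  -0.014  0.265] turn [ 0.004 -0.003 -0.007] deg 0.4
```

```bash
python3 -m creep '[[0.01,-0.014,0.15,0.004,-0.003,-0.007,0.5],[0.01,-0.014,0.265,0.004,-0.003,-0.007,0.5],[0.01,-0.014,0.265,0.004,-0.003,-0.007,0.5],[0.01,-0.014,0.265,0.004,-0.003,-0.007,0.5]]'; python3 go.py 0.4455 -0.0735 0.018 0
python3 - <<'E'
from h import *
from rig import env
im=env.camera("wrist");cv2.imwrite("pics/w3.png",im[:,:,::-1])
E
```

```text
clock: 2.5
ee_pos: [0.4439, -0.0747, 0.0795]
eef_rot: [3.141, -0.003, -0.005]
wrist_force: [0.8, 0.5, -0.4]
finger_gap: 0.746
t 2.5 pos [ 0.4439 -0.0747  0.0795] dist 0.0616 gap 0.746
shift [ 0.007 -0.005  0.246] turn [ 0.     0.004 -0.003] deg 0.2
```

View pics/w3.png

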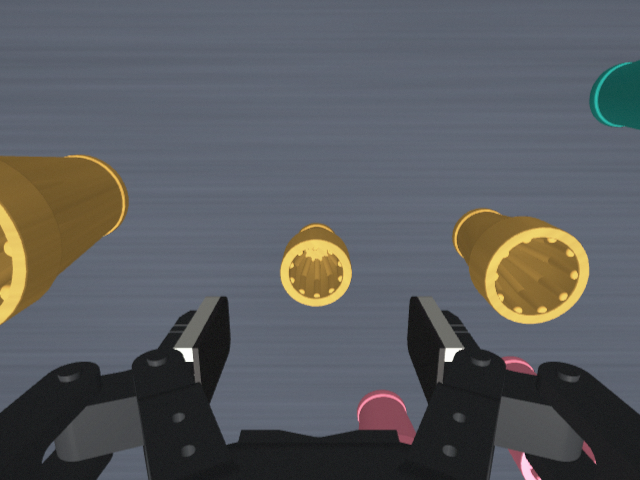

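The small rim sits at (316,271), centred between the fingers with clear space on both sides. Descend and grip.

```bash
python3 -m creep '[[0.007,-0.005,0.12,0,0.004,-0.003,0.5],[0.007,-0.005,0.22,0,0.004,-0.003,0.5],[0.007,-0.005,0.246,0,0.004,-0.003,0.5],[0.007,-0.005,0.246,0,0.004,-0.003,0.5]]' 40; python3 -m creep '[[0,0,0,0,0,0,-1],[0,0,0,0,0,0,-1],[0,0,0,0,0,0,-1],[0,0,0,0,0,0,-1],[0,0,0,0,0,0,-1]]' 40;python3 go.py 0.4455 -0.0735 0.13 0
```

```text
clock: 2.88
ee_pos: [0.4476, -0.0736, 0.0199]
eef_rot: [3.141, 0.001, 0.005]
wrist_force: [0.9, -0.0, 0.3]
finger_gap: 0.748
clock: 3.3
ee_pos: [0.4491, -0.0738, 0.0217]
eef_rot: [3.14, 0.0, 0.011]
wrist_force: [-0.6, 0.6, 8.0]
finger_gap: 0.366
t 3.3 pos [ 0.4491 -0.0738  0.0217] dist 0.1083 gap 0.366
shift [-0.011 -0.    -0.433] turn [ 0.002 -0.009  0.   ] deg 0.4
```

Gripped: the gap of 0.366 is 31 mm. Lift and carry.

```bash
python3 -m creep '[[-0.01,0,-0.1,0,-0.009,0,-1],[-0.01,0,-0.25,0,-0.009,0,-1],[-0.01,0,-0.38,0,-0.009,0,-1],[0.05,0.03,-0.433,0,-0.009,0,-1],[0.15,0.08,-0.433,0,-0.009,0,-1]]';python3 go.py 0.627 -0.1433 0.12 0
```

```text
clock: 3.72
ee_pos: [0.4866, -0.0931, 0.135]
eef_rot: [3.138, 0.003, 0.01]
wrist_force: [0.4, -0.7, -1.5]
finger_gap: 0.367
t 3.72 pos [ 0.4866 -0.0931  0.135 ] dist 0.1499 gap 0.367
shift [0.561 0.202 0.064] turn [ 0.005 -0.008  0.003] deg 0.4
```

```bash
python3 -m creep '[[0.15,0.055,0.02,0.005,-0.008,0,-1],[0.3,0.11,0.04,0.005,-0.008,0,-1],[0.45,0.165,0.06,0.005,-0.008,0,-1],[0.561,0.202,0.064,0.005,-0.008,0,-1],[0.561,0.202,0.064,0.005,-0.008,0,-1]]';python3 go.py 0.627 -0.1433 0.055 0;  python3 - <<'E'
from h import *
from rig import env
im=env.camera("wrist");cv2.imwrite("pics/w4.png",im[:,:,::-1])
E
```

```text
clock: 4.13
ee_pos: [0.6322, -0.146, 0.1204]
eef_rot: [3.141, -0.001, 0.009]
wrist_force: [-0.1, 0.3, -1.8]
finger_gap: 0.365
t 4.13 pos [ 0.6322 -0.146   0.1204] dist 0.0657 gap 0.365
shift [-0.022 -0.011  0.262] turn [ 0.001 -0.007 -0.001] deg 0.3
```

View pics/w4.png

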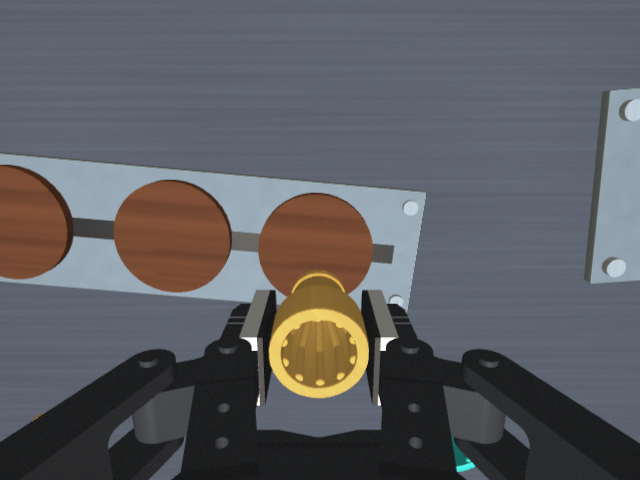

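The mould hangs upright with its rim at (319,352) and pad4 at (315,245). Check the in-hand offset.

```bash
python3 - <<'E'
from h import *
from rig import env
s=env.state();C=cal(env,"wrist",s);print(s["ee_pos"],onz(C,319,352.5,s["ee_pos"][2]+.0263),onz(C,315.5,245.5,.02))
E
python3 go.py 0.627 -0.1433 0.055 0
```

```text
[ 0.62909359 -0.14448894  0.12013777] [ 0.62693969 -0.14463326  0.14643777] [ 0.62284896 -0.14263358  0.02      ]
t 4.18 pos [ 0.6291 -0.1445  0.1201] dist 0.0652 gap 0.366
shift [-0.009 -0.005  0.261] turn [-0.001 -0.002  0.001] deg 0.1
```

```bash
python3 -m creep '[[-0.012,-0.003,0.1,0,-0.002,0,-1],[-0.012,-0.003,0.2,0,-0.002,0,-1],[-0.012,-0.003,0.26,0,-0.002,0,-1],[-0.012,-0.003,0.26,0,-0.002,0,-1]]';python3 go.py 0.626 -0.1433 0.0415 0
```

```text
clock: 4.52
ee_pos: [0.6221, -0.143, 0.0521]
eef_rot: [-3.14, -0.001, 0.013]
wrist_force: [-0.8, -0.1, -1.9]
finger_gap: 0.371
t 4.52 pos [ 0.6221 -0.143   0.0521] dist 0.0113 gap 0.371
shift [0.016 0.001 0.042] turn [-0.002  0.01   0.001] deg 0.5
```

```bash
python3 -m creep '[[0.014,0.001,0.02,0,0.01,0,-1],[0.014,0.001,0.035,0,0.01,0,-1],[0.014,0.001,0.042,0,0.01,0,-1],[0.014,0.001,0.042,0,0.01,0,-1]]';python3 go.py 0.626 -0.1433 0.0415 0
```

```text
clock: 4.85
ee_pos: [0.6257, -0.1432, 0.0422]
eef_rot: [-3.14, -0.002, -0.001]
wrist_force: [1.2, 0.2, -0.8]
finger_gap: 0.367
t 4.85 pos [ 0.6257 -0.1432  0.0422] dist 0.0008 gap 0.367
shift [0.001 0.    0.003] turn [-0.002 -0.001  0.001] deg 0.1
```

```bash
python3 -m creep '[[0,0,0.006,0,0,0,-1],[0,0,0.006,0,0,0,-1]]'; python3 -m creep '[[0,0,0,0,0,0,0.1],[0,0,0,0,0,0,0.1],[0,0,0,0,0,0,0.2],[0,0,0,0,0,0,0.2],[0,0,-0.1,0,0,0,0.2]]'; python3 -m creep '[[0,0,-0.15,0,0,0,0.4],[0,0,-0.3,0,0,0,0.6],[-0.1,0,-0.4,0,0,0,0.6],[-0.2,0,-0.4,0,0,0,0.6],[-0.3,0,-0.4,0,0,0,0.6]]'; python3 go.py 0.4502 -0.1625 0.15 0;  python3 - <<'E'
from h import *
from rig import env
im=env.camera("wrist");cv2.imwrite("pics/w5.png",im[:,:,::-1])
E
```

```text
clock: 5.02
ee_pos: [0.6262, -0.1432, 0.0419]
eef_rot: [-3.14, -0.002, -0.003]
wrist_force: [-2.3, 0.6, 2.9]
finger_gap: 0.367
clock: 5.43
ee_pos: [0.6226, -0.1428, 0.0626]
eef_rot: [-3.139, -0.002, 0.011]
wrist_force: [0.1, 0.0, -0.4]
finger_gap: 0.6
clock: 5.85
ee_pos: [0.549, -0.1432, 0.1653]
eef_rot: [-3.14, -0.002, 0.004]
wrist_force: [-0.0, 0.1, -0.7]
finger_gap: 0.798
t 5.85 pos [ 0.549  -0.1432  0.1653] dist 0.1018 gap 0.798
shift [-0.395  0.077  0.062] turn [-0.002  0.003  0.002] deg 0.2
```

View pics/w5.png

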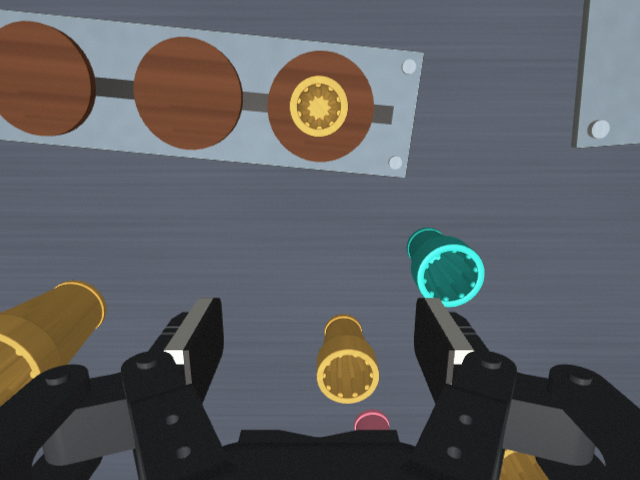

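The small mould stands in the middle of pad4, rim (319,106) against pad (321,106). Next is the medium, with its rim at (348,377).

```bash
python3 -m creep '[[-0.15,0.03,0.02,0,0,0,0.7],[-0.3,0.06,0.05,0,0,0,0.7],[-0.395,0.077,0.15,0,0,0,0.7],[-0.395,0.077,0.25,0,0,0,0.7],[-0.395,0.077,0.25,0,0,0,0.7]]'; python3 go.py 0.4502 -0.1625 0.034 0
python3 - <<'E'
from h import *
from rig import env
s=env.state();im=env.camera("wrist");cv2.imwrite("pics/w6.png",im[:,:,::-1])
C=cal(env,"wrist",s);print(proj(C,(.4502,-.1625,.064)))
E
```

```text
clock: 6.32
ee_pos: [0.4384, -0.1627, 0.0992]
eef_rot: [-3.138, 0.003, 0.031]
wrist_force: [-0.6, -0.2, 1.1]
finger_gap: 0.852
t 6.32 pos [ 0.4384 -0.1627  0.0992] dist 0.0662 gap 0.852
shift [0.052 0.    0.26 ] turn [-0.005  0.025 -0.002] deg 1.2
(np.float64(318.32344810965003), np.float64(248.40979244516893))
```

View pics/w6.png

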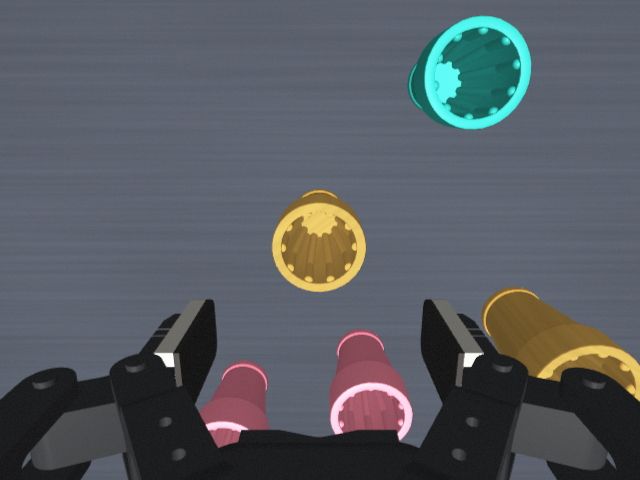

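The prediction (318,248) matches the rim at (319,247). Descend and grip.

```bash
python3 go.py 0.4502 -0.1625 0.034 0; python3 -m creep '[[0.04,0,0.05,0,0.01,0,0.7],[0.04,0,0.15,0,0.01,0,0.7],[0.04,0,0.25,0,0.01,0,0.7],[0.04,0,0.255,0,0.01,0,0.7]]' 45; python3 go.py 0.4502 -0.1625 0.034 0
```

```text
t 6.37 pos [ 0.4412 -0.1626  0.1011] dist 0.0677 gap 0.851
shift [0.04  0.    0.268] turn [-0.004  0.02  -0.001] deg 0.9
clock: 6.7
ee_pos: [0.45, -0.1615, 0.0352]
eef_rot: [-3.137, -0.001, 0.019]
wrist_force: [-1.2, -0.1, 0.8]
finger_gap: 0.849
t 6.7 pos [ 0.45   -0.1615  0.0352] dist 0.0016 gap 0.849
shift [0.001 0.004 0.005] turn [-0.006  0.015  0.001] deg 0.7
```

```bash
python3 -m creep '[[0,-0.002,0.004,0,0.014,0,-1],[0,-0.002,0.004,0,0.014,0,-1],[0,-0.002,0.004,0,0.014,0,-1],[0,-0.002,0.004,0,0.014,0,-1],[0,-0.002,0.004,0,0.014,0,-1]]' 45;python3 go.py 0.4502 -0.1625 0.16 0
```

```text
clock: 7.12
ee_pos: [0.4514, -0.1613, 0.0357]
eef_rot: [-3.138, -0.001, -0.004]
wrist_force: [-0.1, 0.1, 6.2]
finger_gap: 0.471
t 7.12 pos [ 0.4514 -0.1613  0.0357] dist 0.1243 gap 0.471
shift [-0.004  0.003 -0.497] turn [-0.005 -0.003  0.001] deg 0.3
```

```bash
python3 -m creep '[[0,0,-0.12,0,0,0,-1],[0,0,-0.28,0,0,0,-1],[0.04,-0.01,-0.42,0,0,0,-1],[0.14,-0.07,-0.46,0,0,0,-1],[0.26,-0.15,-0.46,0,0,0,-1]]';python3 go.py 0.632 -0.0573 0.14 0
```

```text
clock: 7.53
ee_pos: [0.5173, -0.1269, 0.1552]
eef_rot: [3.142, -0.008, 0.013]
wrist_force: [0.9, -0.9, -2.5]
finger_gap: 0.468
t 7.53 pos [ 0.5173 -0.1269  0.1552] dist 0.135 gap 0.468
shift [ 0.457 -0.281  0.065] turn [ 0.    -0.011 -0.006] deg 0.6
```

```bash
python3 -m creep '[[0.14,-0.08,0.02,0,-0.01,0,-1],[0.28,-0.16,0.04,0,-0.01,0,-1],[0.4,-0.24,0.06,0,-0.01,-0.006,-1],[0.45,-0.28,0.065,0,-0.01,-0.006,-1],[0.45,-0.28,0.065,0,-0.01,-0.006,-1]]';python3 go.py 0.632 -0.0573 0.075 0;  python3 - <<'E'
from h import *
from rig import env
s=env.state();im=env.camera("wrist");cv2.imwrite("pics/w7.png",im[:,:,::-1])
C=cal(env,"wrist",s);p=s["ee_pos"];print(proj(C,p+[-.0012,0,.0283]),proj(C,(.631,-.0573,.02)))
E
```

```text
clock: 7.95
ee_pos: [0.6327, -0.0526, 0.1392]
eef_rot: [-3.138, -0.008, -0.003]
wrist_force: [0.2, 0.2, -2.3]
finger_gap: 0.472
t 7.95 pos [ 0.6327 -0.0526  0.1392] dist 0.0644 gap 0.472
shift [-0.003  0.02   0.257] turn [-0.004 -0.002  0.007] deg 0.4
(np.float64(318.2492071139689), np.float64(353.2477615234711)) (np.float64(326.5146949709853), np.float64(230.15443128201545))
```

View pics/w7.png

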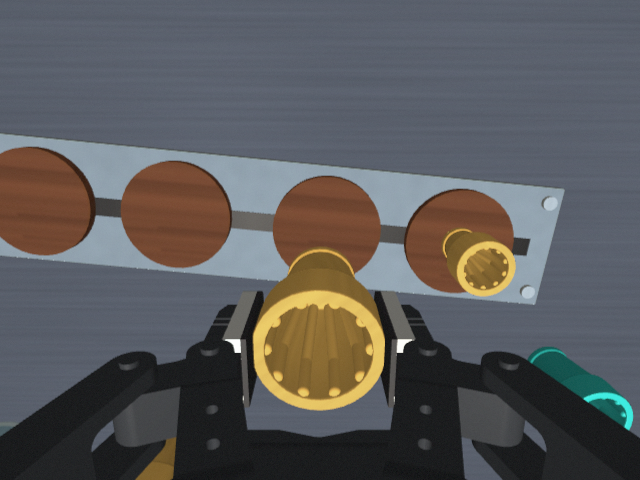

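The medium hangs straight with its rim at (319,347), and pad3 is at (327,229), both as predicted to within a couple of mm.

```bash
python3 go.py 0.6312 -0.0573 0.075 0;python3 -m creep '[[-0.006,0.016,0.08,0,0,0.007,-1],[-0.006,0.018,0.18,0,0,0.007,-1],[-0.006,0.018,0.25,0,0,0.007,-1],[-0.006,0.018,0.257,0,0,0.007,-1]]';python3 go.py 0.6312 -0.0573 0.0557 0
```

```text
t 8.0 pos [ 0.6307 -0.0551  0.1391] dist 0.0642 gap 0.47
shift [0.002 0.009 0.257] turn [-0.002  0.001  0.004] deg 0.2
clock: 8.33
ee_pos: [0.625, -0.0613, 0.0712]
eef_rot: [-3.141, 0.006, 0.014]
wrist_force: [-1.0, -0.2, -3.5]
finger_gap: 0.472
t 8.33 pos [ 0.625  -0.0613  0.0712] dist 0.0172 gap 0.472
shift [ 0.025 -0.016  0.062] turn [-0.001  0.012 -0.005] deg 0.6
```

```bash
python3 -m creep '[[0.02,-0.014,0.02,0,0.008,-0.005,-1],[0.02,-0.014,0.045,0,0.008,-0.005,-1],[0.02,-0.014,0.06,0,0.008,-0.005,-1],[0.02,-0.014,0.06,0,0.008,-0.005,-1]]';python3 go.py 0.6312 -0.0573 0.055 0
```

```text
clock: 8.67
ee_pos: [0.6301, -0.0579, 0.0563]
eef_rot: [-3.141, 0.0, 0.004]
wrist_force: [0.2, -0.2, -2.6]
finger_gap: 0.473
t 8.67 pos [ 0.6301 -0.0579  0.0563] dist 0.0019 gap 0.473
shift [ 0.005 -0.003  0.005] turn [-0.     0.003 -0.   ] deg 0.1
```

```bash
python3 -m creep '[[0.004,-0.002,0.006,0,0.003,0,-1],[0.004,-0.002,0.008,0,0.003,0,-1]]'; python3 -m creep '[[0,0,0,0,0,0,0.3],[0,0,0,0,0,0,0.3],[0,0,0,0,0,0,0.35],[0,0,0,0,0,0,0.35],[0,0,-0.1,0,0,0,0.35]]'; python3 -m creep '[[0,0,-0.15,0,0,0,0.4],[0,0,-0.3,0,0,0,0.6],[-0.1,0.1,-0.4,0,0,0,0.9],[-0.25,0.2,-0.4,0,0,0,1],[-0.4,0.3,-0.4,0,0,0,1]]'; python3 go.py 0.387 -0.284 0.19 0;  python3 - <<'E'
from h import *
from rig import env
im=env.camera("wrist");cv2.imwrite("pics/w8.png",im[:,:,::-1])
E
```

```text
clock: 8.83
ee_pos: [0.6313, -0.0578, 0.0559]
eef_rot: [3.141, -0.001, 0.001]
wrist_force: [-2.7, -0.8, 7.3]
finger_gap: 0.464
clock: 9.25
ee_pos: [0.6279, -0.0578, 0.0768]
eef_rot: [3.141, -0.0, -0.013]
wrist_force: [-0.5, -0.6, -0.4]
finger_gap: 0.674
clock: 9.67
ee_pos: [0.5363, -0.1287, 0.1797]
eef_rot: [3.141, 0.002, -0.005]
wrist_force: [-0.1, -0.9, -0.4]
finger_gap: 1.002
t 9.67 pos [ 0.5363 -0.1287  0.1797] dist 0.2157 gap 1.002
shift [-0.598  0.62  -0.038] turn [0.001 0.004 0.002] deg 0.2
```

View pics/w8.png

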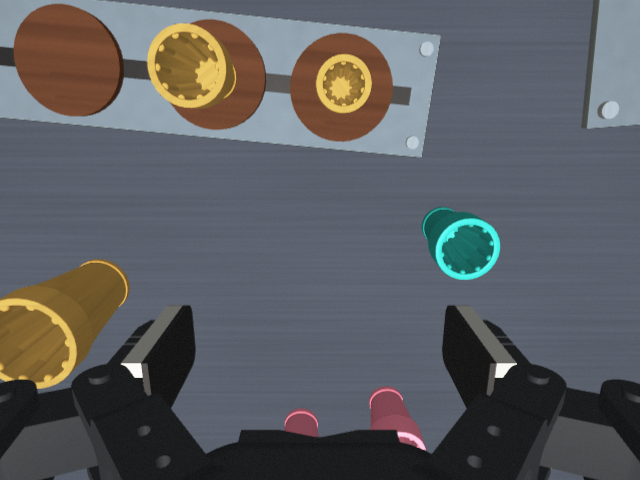

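The medium also stands on pad3, rim (187,65). Moving to the large one, and checking how close the ladle handle is.

```bash
python3 -m creep '[[-0.12,0.11,0,0,0,0,1],[-0.24,0.24,0,0,0,0,1],[-0.36,0.37,0,0,0,0,1],[-0.48,0.5,0,0,0,0,1],[-0.57,0.6,0,0,0,0,1]]'; python3 -m creep '[[0,0,0.02,0,0,0,1],[0,0,0.02,0,0,0,1]]'
python3 - <<'E'
from h import *
from rig import env
s=env.state();im=env.camera("wrist");cv2.imwrite("pics/w9.png",im[:,:,::-1])
np.save("pics/w9.npy",np.r_[s["ee_pos"],s["eef_rot"]]);print(s["ee_pos"])
C=cal(env,"wrist",s);print(proj(C,(.386,-.284,.08)))
E
```

```text
clock: 10.13
ee_pos: [0.3885, -0.278, 0.1808]
eef_rot: [3.136, -0.011, -0.025]
wrist_force: [0.4, -1.7, -0.4]
finger_gap: 0.998
clock: 10.3
ee_pos: [0.3862, -0.28, 0.1754]
eef_rot: [3.135, -0.021, -0.027]
wrist_force: [0.4, 0.8, 0.7]
finger_gap: 0.999
[ 0.38618528 -0.27999297  0.17535583]
(np.float64(324.32951873336447), np.float64(235.10939271460035))
```

View pics/w9.png

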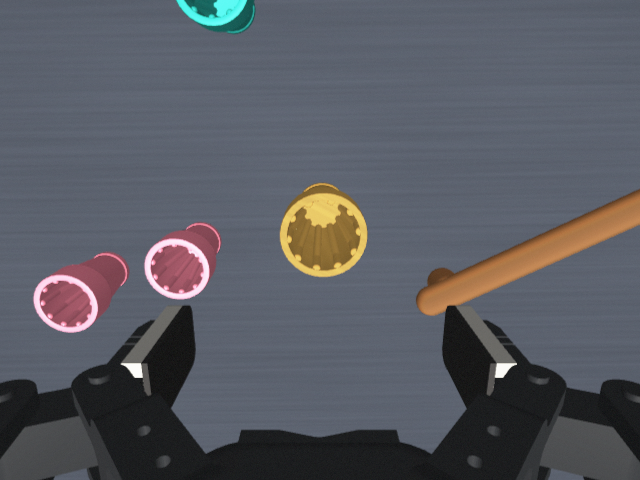

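The rim at (324,235) matches the prediction, so the large stands at (0.386,-0.284). The handle end at (430,300) lies clear, outside and nearer the robot than the -y finger's path. I'll open a little less and descend.

```bash
python3 go.py 0.386 -0.284 0.11 0; python3 -m creep '[[0,0.016,0.06,0.01,-0.015,0.015,0.7],[0,0.016,0.15,0.01,-0.015,0.015,0.7],[0,0.016,0.25,0.01,-0.015,0.015,0.7],[0,0.016,0.255,0.01,-0.015,0.015,0.7]]' 55; python3 go.py 0.386 -0.284 0.0495 0
```

```text
t 10.35 pos [ 0.388  -0.2783  0.1757] dist 0.0659 gap 0.999
shift [-0.003  0.021  0.263] turn [ 0.007  0.02  -0.012] deg 1.1
clock: 10.68
ee_pos: [0.3861, -0.2797, 0.1086]
eef_rot: [-3.134, 0.028, 0.052]
wrist_force: [-0.7, 0.1, -0.4]
finger_gap: 0.848
t 10.68 pos [ 0.3861 -0.2797  0.1086] dist 0.0593 gap 0.848
shift [0.008 0.019 0.236] turn [-0.009  0.042 -0.023] deg 2.2
```

```bash
python3 -m creep '[[0.008,0.018,0.05,-0.009,0.04,-0.023,0.7],[0.008,0.019,0.14,-0.009,0.04,-0.023,0.7],[0.008,0.019,0.23,-0.009,0.04,-0.023,0.7],[0.008,0.019,0.236,-0.009,0.04,-0.023,0.7]]' 55; python3 go.py 0.386 -0.284 0.0495 0
```

```text
clock: 11.02
ee_pos: [0.3854, -0.2818, 0.0476]
eef_rot: [-3.138, -0.004, 0.009]
wrist_force: [0.2, 0.1, 0.1]
finger_gap: 0.85
t 11.02 pos [ 0.3854 -0.2818  0.0476] dist 0.003 gap 0.85
shift [ 0.002  0.009 -0.008] turn [-0.005  0.007  0.003] deg 0.4
```

```bash
python3 -m creep '[[0.002,0.009,-0.006,-0.004,0.007,0.003,0.7],[0.002,0.009,-0.006,-0.004,0.007,0.003,-1],[0.002,0.009,-0.006,-0.004,0.007,0.003,-1],[0.002,0.009,-0.006,-0.004,0.007,0.003,-1],[0.002,0.009,-0.006,-0.004,0.007,0.003,-1]]' 55; python3 -m creep '[[0,0,0,0,0,0,-1]]' 55;python3 go.py 0.386 -0.284 0.19 0
```

```text
clock: 11.43
ee_pos: [0.3874, -0.2842, 0.0509]
eef_rot: [3.141, 0.002, 0.004]
wrist_force: [0.4, 1.7, 6.2]
finger_gap: 0.583
clock: 11.52
ee_pos: [0.3879, -0.2843, 0.0519]
eef_rot: [3.14, 0.002, 0.006]
wrist_force: [-0.8, 0.9, -4.2]
finger_gap: 0.585
t 11.52 pos [ 0.3879 -0.2843  0.0519] dist 0.1382 gap 0.585
shift [-0.006 -0.    -0.553] turn [ 0.002 -0.005  0.002] deg 0.3
```

```bash
python3 -m creep '[[0,0,-0.12,0,0,0,-1],[0,0,-0.28,0,0,0,-1],[0.02,-0.03,-0.42,0,0,0,-1],[0.1,-0.13,-0.55,0,0,0,-1],[0.2,-0.25,-0.55,0,0,0,-1]]';python3 go.py 0.6415 0.04 0.18 0
```

```text
clock: 11.93
ee_pos: [0.4384, -0.2258, 0.1954]
eef_rot: [3.132, -0.011, 0.019]
wrist_force: [2.4, -0.3, -4.1]
finger_gap: 0.586
t 11.93 pos [ 0.4384 -0.2258  0.1954] dist 0.3348 gap 0.586
shift [ 0.804 -1.069  0.061] turn [ 0.012 -0.016 -0.009] deg 1.0
```

```bash
python3 -m creep '[[0.09,-0.12,0,0.01,-0.016,-0.009,-1],[0.19,-0.25,0,0.01,-0.016,-0.009,-1],[0.29,-0.38,0,0.01,-0.016,-0.009,-1],[0.39,-0.52,0,0.01,-0.016,-0.009,-1],[0.49,-0.65,0,0.01,-0.016,-0.009,-1]]';python3 go.py 0.6415 0.04 0.18 0
```

```text
clock: 12.35
ee_pos: [0.5617, -0.0632, 0.1954]
eef_rot: [3.14, -0.001, -0.002]
wrist_force: [0.3, -0.2, -3.6]
finger_gap: 0.585
t 12.35 pos [ 0.5617 -0.0632  0.1954] dist 0.1313 gap 0.585
shift [ 0.319 -0.413  0.06 ] turn [ 0.002  0.001 -0.001] deg 0.1
```

```bash
python3 -m creep '[[0.1,-0.13,0,0,0,0,-1],[0.19,-0.25,0.02,0,0,0,-1],[0.27,-0.35,0.05,0,0,0,-1],[0.31,-0.41,0.06,0,0,0,-1],[0.315,-0.413,0.06,0,0,0,-1]]';python3 -m creep '[[0,0,0,0,0,0,-1],[0,0,0,0,0,0,-1]]';  python3 - <<'E'
from h import *
from rig import env
s=env.state();im=env.camera("wrist");cv2.imwrite("pics/w10.png",im[:,:,::-1])
C=cal(env,"wrist",s);p=s["ee_pos"];print(proj(C,p+[-.0017,0,.0285]),proj(C,(.64,.0399,.02)))
E
python3 go.py 0.6415 0.04 0.09 0
```

```text
clock: 12.77
ee_pos: [0.641, 0.046, 0.1789]
eef_rot: [-3.139, -0.01, 0.003]
wrist_force: [-0.1, 0.9, -3.9]
finger_gap: 0.586
clock: 12.93
ee_pos: [0.6403, 0.0461, 0.1783]
eef_rot: [-3.139, -0.011, 0.006]
wrist_force: [0.3, 1.5, -2.9]
finger_gap: 0.586
(np.float64(318.364361893174), np.float64(355.4895019952417)) (np.float64(327.44399716342883), np.float64(213.26403137168646))
t 12.98 pos [0.6403 0.0451 0.1786] dist 0.0888 gap 0.586
shift [0.006 0.021 0.354] turn [-0.002  0.004  0.007] deg 0.4
```

View pics/w10.png

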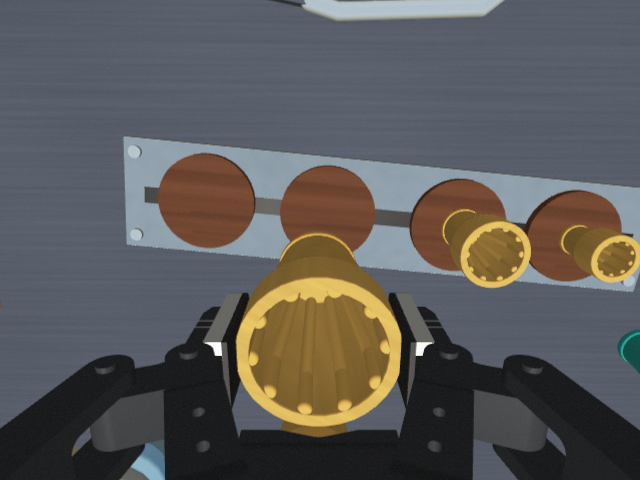

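The large hangs straight with its rim at (319,351). Pad2 is at (327,212) and the medium is well clear on the right. Lower it.

```bash
python3 -m creep '[[0.004,0.018,0.08,0,0.004,0.007,-1],[0.004,0.02,0.18,0,0.004,0.007,-1],[0.004,0.02,0.28,0,0.004,0.007,-1],[0.004,0.02,0.35,0,0.004,0.007,-1],[0.004,0.02,0.354,0,0.004,0.007,-1]]';python3 go.py 0.641 0.04 0.071 0
```

```text
clock: 13.4
ee_pos: [0.6376, 0.0375, 0.0864]
eef_rot: [3.141, -0.004, -0.013]
wrist_force: [-0.3, -0.0, -4.8]
finger_gap: 0.585
t 13.4 pos [0.6376 0.0375 0.0864] dist 0.016 gap 0.585
shift [ 0.014 -0.01   0.061] turn [ 0.001  0.01  -0.003] deg 0.5
```

```bash
python3 -m creep '[[0.012,-0.009,0.02,0,0.009,-0.003,-1],[0.012,-0.009,0.04,0,0.009,-0.003,-1],[0.012,-0.009,0.056,0,0.009,-0.003,-1],[0.012,-0.009,0.058,0,0.009,-0.003,-1],[0.012,-0.009,0.058,0,0.009,-0.003,-1]]';python3 go.py 0.641 0.04 0.071 0
```

```text
clock: 13.82
ee_pos: [0.6407, 0.0397, 0.0724]
eef_rot: [3.141, -0.0, -0.0]
wrist_force: [-0.1, 0.4, -3.7]
finger_gap: 0.582
t 13.82 pos [0.6407 0.0397 0.0724] dist 0.0014 gap 0.582
shift [ 0.001 -0.001  0.006] turn [ 0.001  0.    -0.   ] deg 0.0
```

Not down yet (force −3.7 N, still carrying its weight); ease down.

```bash
python3 -m creep '[[0,0,0.005,0,0,0,-1],[0,0,0.007,0,0,0,-1],[0,0,0.007,0,0,0,-1]]'
```

```text
clock: 14.07
ee_pos: [0.6411, 0.0398, 0.0711]
eef_rot: [3.141, -0.0, 0.001]
wrist_force: [0.0, 0.3, -3.5]
finger_gap: 0.587
```

```bash
python3 -m creep '[[0,0,0.005,0,0,0,-1],[0,0,0.006,0,0,0,-1],[0,0,0.006,0,0,0,-1]]'
```

```text
clock: 14.32
ee_pos: [0.6414, 0.0399, 0.071]
eef_rot: [3.141, -0.0, 0.002]
wrist_force: [-3.0, 0.5, 5.8]
finger_gap: 0.586
```

Contact (+5.8 N). Release and retreat toward the largest.

```bash
python3 -m creep '[[0,0,0,0,0,0,0.4],[0,0,0,0,0,0,0.5],[0,0,0,0,0,0,0.5],[0,0,0,0,0,0,0.5],[0,0,-0.1,0,0,0,0.5]]'; python3 -m creep '[[0,0,-0.15,0,0,0,0.5],[0,0,-0.3,0,0,0,0.6],[-0.1,0,-0.42,0,0,0,0.9],[-0.25,0,-0.45,0,0,0,1],[-0.4,0,-0.45,0,0,0,1]]'; python3 go.py 0.4721 0.0487 0.19 0;  python3 - <<'E'
from h import *
from rig import env
im=env.camera("wrist");cv2.imwrite("pics/w11.png",im[:,:,::-1])
E
```

```text
clock: 14.73
ee_pos: [0.6381, 0.0392, 0.0916]
eef_rot: [3.14, 0.0, -0.012]
wrist_force: [-0.4, -0.6, -0.5]
finger_gap: 0.75
clock: 15.15
ee_pos: [0.5403, 0.0401, 0.2078]
eef_rot: [3.141, -0.0, -0.002]
wrist_force: [0.6, 0.1, -0.6]
finger_gap: 0.995
t 15.15 pos [0.5403 0.0401 0.2078] dist 0.071 gap 0.995
shift [-0.273 -0.034  0.072] turn [ 0.001  0.001 -0.   ] deg 0.1
```

View pics/w11.png

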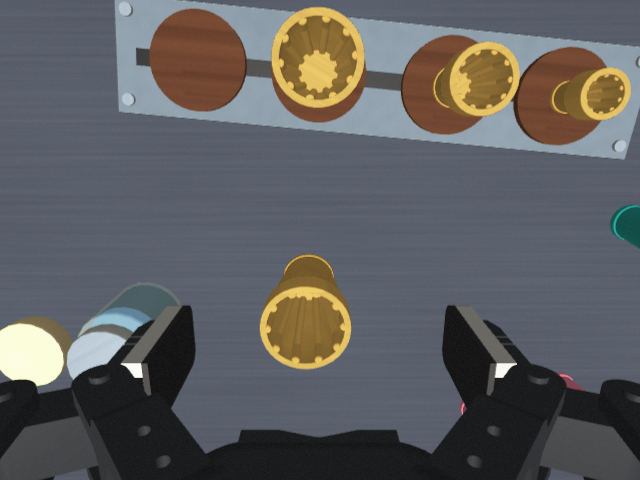

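The large stands on pad2. The largest has its rim at (306,328), and the jar's edge is about 50 mm beyond where the left finger will be.

```bash
python3 -m creep '[[-0.12,-0.01,0.02,0,0,0,1],[-0.23,-0.03,0.07,0,0,0,1],[-0.265,-0.034,0.12,0,0,0,1],[-0.265,-0.034,0.2,0,0,0,1],[-0.265,-0.034,0.2,0,0,0,1]]'
python3 - <<'E'
from h import *
from rig import env
s=env.state();im=env.camera("wrist");cv2.imwrite("pics/w12.png",im[:,:,::-1])
C=cal(env,"wrist",s);print(proj(C,(.4721,.0487,.096)))
E
python3 go.py 0.4721 0.0487 0.0635 0
```

```text
clock: 15.62
ee_pos: [0.4593, 0.0472, 0.1531]
eef_rot: [3.135, 0.005, -0.034]
wrist_force: [-0.5, -0.0, -0.7]
finger_gap: 1.002
(np.float64(314.8912084710551), np.float64(231.87729287240313))
t 15.67 pos [0.4608 0.0474 0.1544] dist 0.0917 gap 1.001
shift [ 0.052 -0.007  0.363] turn [0.007 0.025 0.004] deg 1.2
```

View pics/w12.png

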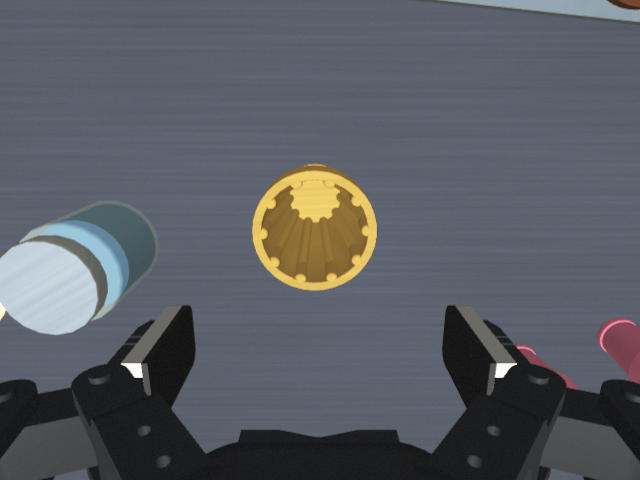

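The rim at (315,231) is exactly where predicted. Descend.

```bash
python3 -m creep '[[0.045,-0.007,0.03,0.007,0.025,0.004,1],[0.045,-0.007,0.08,0.007,0.025,0.004,1],[0.045,-0.007,0.17,0.007,0.025,0.004,1],[0.045,-0.007,0.26,0.007,0.025,0.004,1],[0.045,-0.007,0.35,0.007,0.025,0.004,1]]' 70; python3 go.py 0.4721 0.0487 0.0625 0
```

```text
clock: 16.08
ee_pos: [0.4723, 0.0489, 0.067]
eef_rot: [-3.141, 0.001, -0.005]
wrist_force: [0.8, 0.3, 0.4]
finger_gap: 0.998
t 16.08 pos [0.4723 0.0489 0.067 ] dist 0.0045 gap 0.998
shift [-0.001  0.001  0.018] turn [-0.001 -0.004 -0.001] deg 0.2
```

```bash
python3 -m creep '[[-0.001,0.001,0.018,0,-0.004,0,1],[-0.001,0.001,0.018,0,-0.004,0,-1],[-0.001,0.001,0.018,0,-0.004,0,-1],[-0.001,0.001,0.018,0,-0.004,0,-1],[-0.001,0.001,0.018,0,-0.004,0,-1]]' 70; python3 -m creep '[[0,0,0,0,0,0,-1],[0,0,0,0,0,0,-1]]' 70;python3 go.py 0.4721 0.0487 0.2 0
```

```text
clock: 16.5
ee_pos: [0.474, 0.0491, 0.0642]
eef_rot: [-3.14, 0.001, -0.007]
wrist_force: [1.1, 0.7, 2.3]
finger_gap: 0.695
clock: 16.67
ee_pos: [0.4739, 0.0489, 0.0645]
eef_rot: [-3.141, 0.002, -0.007]
wrist_force: [0.1, 0.2, -6.6]
finger_gap: 0.698
t 16.67 pos [0.4739 0.0489 0.0645] dist 0.1355 gap 0.698
shift [-0.005  0.    -0.542] turn [-0.001 -0.006 -0.002] deg 0.3
```

```bash
python3 -m creep '[[0,0,-0.1,0,0,0,-1],[0,0,-0.24,0,0,0,-1],[0,-0.03,-0.38,0,0,0,-1],[0.06,-0.1,-0.5,0,0,0,-1],[0.15,-0.2,-0.5,0,0,0,-1]]';python3 go.py 0.649 0.128 0.18 0
```

```text
clock: 17.08
ee_pos: [0.5125, 0.0972, 0.1953]
eef_rot: [3.141, -0.009, 0.02]
wrist_force: [2.9, 0.2, -5.9]
finger_gap: 0.694
t 17.08 pos [0.5125 0.0972 0.1953] dist 0.1408 gap 0.694
shift [ 0.544 -0.126  0.068] turn [ 0.001 -0.016 -0.007] deg 0.8
```

```bash
python3 -m creep '[[0.13,-0.05,0,0,-0.015,-0.007,-1],[0.28,-0.09,0.02,0,-0.015,-0.007,-1],[0.43,-0.12,0.04,0,-0.015,-0.007,-1],[0.53,-0.126,0.05,0,-0.015,-0.007,-1],[0.54,-0.126,0.05,0,-0.015,-0.007,-1]]';python3 -m creep '[[0,0,0,0,0,0,-1],[0,0,0,0,0,0,-1]]';  python3 - <<'E'
from h import *
from rig import env
s=env.state();im=env.camera("wrist");cv2.imwrite("pics/w13.png",im[:,:,::-1])
C=cal(env,"wrist",s);p=s["ee_pos"];print(proj(C,p+[-.0018,0,.0317]),proj(C,(.648,.128,.02)))
E
python3 go.py 0.649 0.128 0.105 0
```

```text
clock: 17.5
ee_pos: [0.6514, 0.1274, 0.1821]
eef_rot: [3.141, -0.002, 0.002]
wrist_force: [-1.0, -0.4, -5.8]
finger_gap: 0.697
clock: 17.67
ee_pos: [0.6502, 0.1266, 0.1801]
eef_rot: [3.14, -0.003, -0.004]
wrist_force: [-0.7, -1.2, -6.5]
finger_gap: 0.698
(np.float64(318.7356919273948), np.float64(361.5379402327198)) (np.float64(316.33612948602286), np.float64(215.5531855872701))
t 17.72 pos [0.6498 0.1267 0.1807] dist 0.0757 gap 0.696
shift [-0.003 -0.005  0.303] turn [ 0.002  0.002 -0.002] deg 0.2
```

View pics/w13.png

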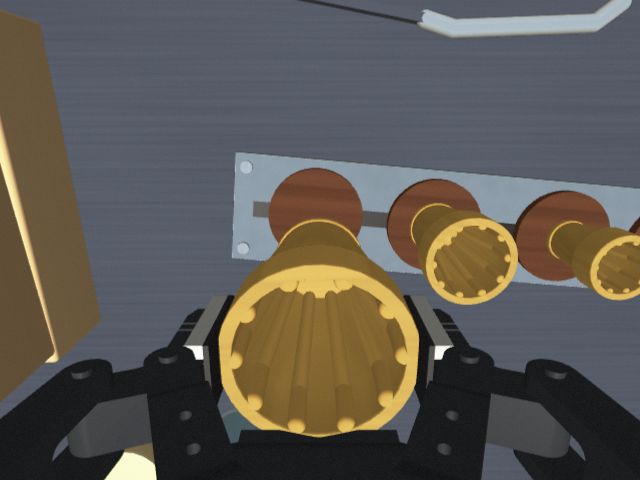

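The largest hangs straight with its rim at (319,350), pad1 at (316,215) and the large clear on the right. Lower.

```bash
python3 -m creep '[[-0.01,-0.005,0.08,0,0,0,-1],[-0.01,-0.005,0.17,0,0,0,-1],[-0.01,-0.005,0.26,0,0,0,-1],[-0.01,-0.005,0.295,0,0,0,-1],[-0.01,-0.005,0.295,0,0,0,-1]]';python3 go.py 0.6475 0.128 0.086 0
```

```text
clock: 18.13
ee_pos: [0.6443, 0.1269, 0.1045]
eef_rot: [3.138, -0.002, -0.013]
wrist_force: [-0.9, -0.3, -5.9]
finger_gap: 0.696
t 18.13 pos [0.6443 0.1269 0.1045] dist 0.0188 gap 0.696
shift [ 0.013 -0.005  0.074] turn [ 0.004  0.01  -0.002] deg 0.5
```

```bash
python3 -m creep '[[0.011,-0.004,0.02,0.004,0.009,0,-1],[0.011,-0.004,0.04,0.004,0.009,0,-1],[0.011,-0.004,0.06,0.004,0.009,0,-1],[0.011,-0.004,0.073,0.004,0.009,0,-1],[0.011,-0.004,0.073,0.004,0.009,0,-1]]';python3 go.py 0.6475 0.128 0.084 0
```

```text
clock: 18.55
ee_pos: [0.6466, 0.1277, 0.0858]
eef_rot: [3.141, -0.002, -0.003]
wrist_force: [0.7, 0.5, -6.4]
finger_gap: 0.692
t 18.55 pos [0.6466 0.1277 0.0858] dist 0.002 gap 0.692
shift [ 0.004 -0.001  0.007] turn [ 0.001  0.002 -0.002] deg 0.1
```

```bash
python3 -m creep '[[0.003,-0.001,0.005,0,0.002,0,-1],[0.003,-0.001,0.007,0,0.002,0,-1],[0.003,-0.001,0.008,0,0.002,0,-1]]'; python3 -m creep '[[0,0,0.004,0,0,0,-1],[0,0,0.006,0,0,0,-1],[0,0,0.006,0,0,0,-1]]'
```

```text
clock: 18.8
ee_pos: [0.6477, 0.1281, 0.0844]
eef_rot: [3.141, -0.002, 0.001]
wrist_force: [-0.9, -0.2, -1.8]
finger_gap: 0.697
clock: 19.05
ee_pos: [0.6478, 0.1281, 0.0843]
eef_rot: [3.141, -0.002, 0.002]
wrist_force: [-3.3, -0.7, 5.0]
finger_gap: 0.695
```

Contact. Release and lift straight up.

```bash
python3 -m creep '[[0,0,0,0,0,0,0.65],[0,0,0,0,0,0,0.7],[0,0,0,0,0,0,0.7],[0,0,0,0,0,0,0.7],[0,0,-0.08,0,0,0,0.7]]'; python3 -m creep '[[0,0,-0.15,0,0,0,0.7],[0,0,-0.3,0,0,0,0.7],[0,0,-0.45,0,0,0,0.9],[-0.1,0.1,-0.6,0,0,0,1],[-0.2,0.2,-0.65,0,0,0,1]]'; python3 go.py 0.54 0 0.31 0
```

```text
clock: 19.47
ee_pos: [0.6455, 0.1273, 0.1008]
eef_rot: [3.139, -0.002, -0.009]
wrist_force: [0.1, 0.1, -1.3]
finger_gap: 0.848
clock: 19.88
ee_pos: [0.6016, 0.084, 0.2656]
eef_rot: [-3.14, -0.005, -0.003]
wrist_force: [1.1, -1.1, 1.1]
finger_gap: 1.001
t 19.88 pos [0.6016 0.084  0.2656] dist 0.1133 gap 1.001
shift [-0.247  0.335 -0.179] turn [-0.002 -0.002  0.004] deg 0.2
```

```bash
python3 -m creep '[[-0.1,0.12,-0.1,0,0,0,1],[-0.2,0.25,-0.15,0,0,0,1],[-0.24,0.33,-0.18,0,0,0,1],[-0.24,0.33,-0.18,0,0,0,1],[-0.24,0.33,-0.18,0,0,0,1]]';python3 -m creep '[[0,0,0,0,0,0,1],[0,0,0,0,0,0,1]]'
python3 - <<'E'
from h import *
from rig import env
s=env.state();im=env.camera("wrist");cv2.imwrite("pics/w14.png",im[:,:,::-1])
np.save("pics/w14.npy",np.r_[s["ee_pos"],s["eef_rot"]])
cv2.imwrite("pics/scene1.png",env.camera("scene")[:,:,::-1]);cv2.imwrite("pics/side1.png",env.camera("side")[:,:,::-1])
E
```

```text
clock: 20.3
ee_pos: [0.5418, -0.0004, 0.3114]
eef_rot: [-3.141, 0.001, -0.007]
wrist_force: [0.5, 0.7, -1.3]
finger_gap: 0.998
clock: 20.47
ee_pos: [0.5421, 0.0007, 0.311]
eef_rot: [-3.14, -0.002, -0.007]
wrist_force: [0.1, 0.1, -0.2]
finger_gap: 1.001
```

View pics/w14.png

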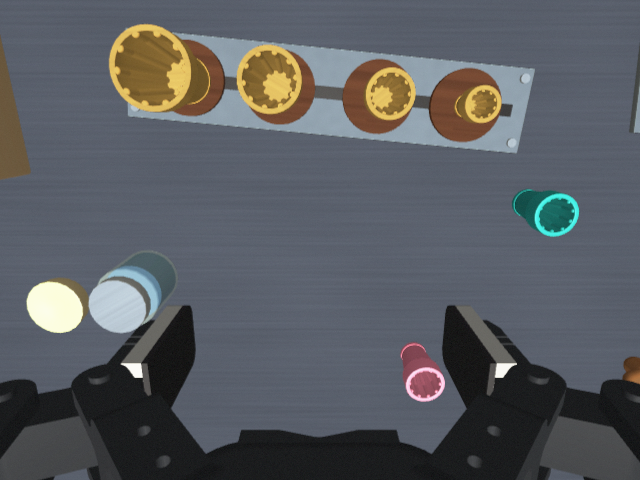

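View pics/side1.png

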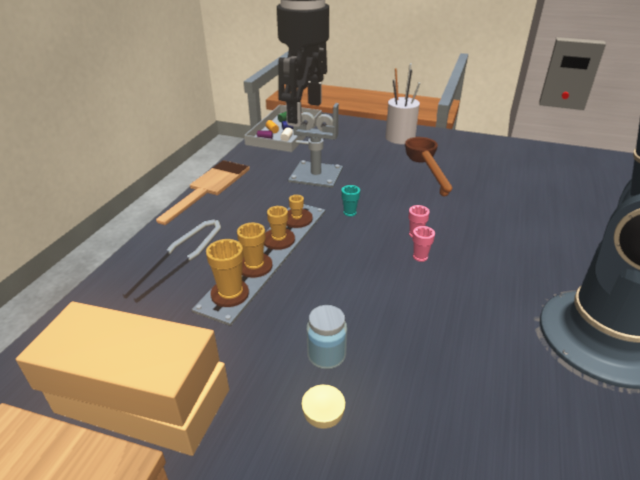

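View pics/scene1.png

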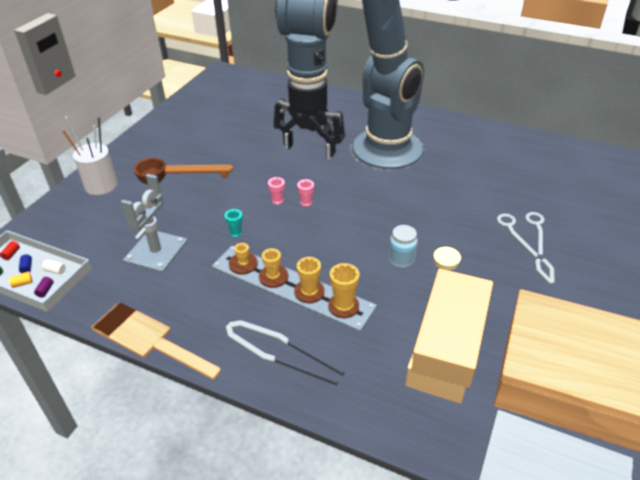

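The fixed views show all four upright on the rail, in order of size from the pipe rest, with the jar still standing. Last is a numerical check of the rim centres against the pad centres.

Run:
```python
from h import *
from rig import env
im=cv2.imread("pics/w14.png")[:,:,::-1];a=np.load("pics/w14.npy");C=cal(env,"wrist",dict(ee_pos=a[:3],eef_rot=a[3:]))
hsv=cv2.cvtColor(im,cv2.COLOR_RGB2HSV)
for n,g,h,r,p in [("small",(484,104),.048,20,(.6232,-.1437)),("medium",(390,94),.064,28,(.631,-.0573)),("large",(269,79),.08,36,(.640,.0399)),("largest",(150,68),.096,46,(.648,.128))]:
    m=cv2.inRange(hsv,(12,80,195),(30,255,255));w=np.zeros_like(m);cv2.circle(w,g,r,255,-1);m&=w
    m=cv2.morphologyEx(m,cv2.MORPH_CLOSE,np.ones((3,3)))
    c=max(cv2.findContours(m,cv2.RETR_EXTERNAL,cv2.CHAIN_APPROX_NONE)[0],key=cv2.contourArea)
    e=cv2.fitEllipse(cv2.convexHull(c)); q=onz(C,*e[0],h+.02)
    print(n,np.round(e[0],1),np.round(e[1]),q[:2].round(4),"err mm",((q[:2]-p)*1000).round(1))
```

```text
small [482.8 103.7] [35. 38.] [ 0.6224 -0.1425] err mm [-0.8  1.2]
medium [390.3  93.3] [49. 52.] [ 0.63   -0.0586] err mm [-1.  -1.3]
large [268.7  78.9] [64. 69.] [0.6399 0.0405] err mm [-0.1  0.6]
largest [149.6  67.6] [79. 89.] [0.6463 0.1277] err mm [-1.7 -0.3]
```

All within 2 mm of the pad centres; gripper clear at z = 0.31.

```bash
python3 -c "
from rig import env
print(env.close_job(), env.state()['clock'])"
```

```text
the job is handed in; nothing more can be done
the job is handed in; nothing more can be done
```

The mould rail is set and the job is handed in. The pipe rest is at the -y end, so small is on pad4, medium on pad3, large on pad2 and largest on pad1. It took about 21 s of the 96 s allowed.

- **Centring:** a last wrist picture, checked at the heights the moulds should have, put every rim centre within 2 mm of its pad's centre; the limit is 13 mm.
- **Standing:** the scene and side pictures show all four upright in order of size, the jar standing where it was, and the gripper clear of everything. I judged uprightness by eye, not by an angle measurement.
- **Disagreements:** triangulating the pad tops gave 13–16 mm against the stated 20 mm, so I set each mould down by the change in wrist force. One of my two first views of the large mould was partly hidden, so the two differed by about 5 mm; a closer look settled it before I gripped. While carried, the medium, large and largest moulds sat 1–4 mm off where I predicted in the camera view, and I corrected for this when placing.

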